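# Sort sealed filter cartridges by weight into their stands

## Robot

A 6-joint arm with a two-finger parallel gripper is mounted at the origin on the work surface. World frame = base frame: x ahead of the robot, y to its left, z up, the work surface at z = 0. Lengths are in mm, angles in rad, forces in N, time in s.
With the tool pointing down it reaches from about 400 to 925 mm from the base axis. Payload 12.5 kg.
Tool frame: the origin (TCP) lies at the very end of the fingers, on their centre line; the grasp point (between the pads) lies grip_depth behind it (grip_depth is the distance from the TCP to the grasp point, in mm); z points along the fingers, y is the line along which they close (so a half turn about z gives the same grasp; the last joint's range is limited). The gripper opens to 95 mm and grips with 3 to 60 N. Pads are 20 mm wide; open, the fingers measure 119 mm over their backs; the gripper's body (75 mm by 180 mm) begins 59 mm behind the grasp point.
Start: joints at [-1.317, 0.491, 1.559, -0, 1.092, -0.106], TCP at [220.078, -584.989, 214.661] pointing down, gripper open.
Joint ranges: [-3.1, 3.1], [-0.84, 2.19], [0.05, 2.79], [-1.13, 4.28], [0.06, 2.93], [-2.69, 2.69]. Speed limits (rad/s): [2.22, 2.22, 2.79, 3.14, 3.14, 3.14].

## Interface

Orientations are given as [roll, pitch, yaw] about the fixed x, y, z axes, in that order (R = Rz(yaw) Ry(pitch) Rx(roll)).
In Python, from cell import state, read_camera, job_done, grip_depth gives the robot as it stands.
- The arm moves only by the tool drive_tool, never from a script. Its argument "targets" is a list of rows, each an object with "jaw": the opening, from 0 (shut) to 1 (fully open); "travel": the shift along the tool's x, y, z in m, a list of three; "twist": the turn about the tool's z in rad. In form: [{"jaw": jaw, "travel": [tx, ty, tz], "twist": twist}, ...]. A call has 1 to 8 rows; each row is the pose to reach, as a shift and turn from the pose commanded when the call began, along the tool's axes at that moment; what a row does not reach only later rows make up. A row lasts 1/12 s, in which the tool goes at most 41.7 mm and 7.16 degrees, less where a joint would pass 70% of its speed; a pose out of reach is approached as far as the arm can. A call with a gripper value outside its range is refused whole. The fingers move at their own pace and stop on an object; the grip force is fixed at half the most. Time passes only in rows, so rows that repeat a pose let the fingers close. It gives the time, the measured TCP pose, the force, the opening and the grip force at its end, in the units of the state.
- state(): the state, without advancing time (a new reading comes with each control period).
- read_camera(name): name is "scene" or "side" or "wrist"; returns a dict with "frame" (384x512x3 uint8, red, green, blue), "fx", "fy", "cx", "cy" (pixels), "k1" (the pictures are not rectified: a ray, as slopes to the right and down, at radius r is drawn at 1 + k1 r^2 times it, then the intrinsics apply), "R" (3x3) and "t" (3): a world point X has camera coordinates R X + t. Camera axes: x right, y down, z forward; pixel columns grow to the right and rows downward; lengths in mm; the calibration is good to about 2 mm. A picture is of the moment at which its call begins. There is no depth.
- job_done(): hands the job in; it is judged then, once.
The state is a dict: "t": time; "joints": joint angles; "qvel": joint speeds; "tau": joint torques, N m; "eef_pos": TCP position; "tcp_rot": TCP orientation; "ft_force": force on the tool from outside, world axes, zero at the start; "moment": the same for the moment, N m; "opening": opening from 0.0 (shut) to 1.0 (fully open); "grip_force": force on a finger pad.
Only numpy, scipy, OpenCV 4.12 (cv2) and the standard library are available. Lean on these libraries where they do the work, as an engineer would, in place of code of your own. Each camera call takes 0.05 s, during which the arm holds its last target. There are 200 camera calls.

## Task

Two sealed water-filter cartridges stand under the sink, and only their weight tells which are waterlogged. Take them one at a time: lift the cartridge a finger's width clear of the floor and hold it still there for about a second to feel its weight, then push it slowly and gently (always under 40 N) down an empty well until it comes to its hard stop and let go: in the stand with the carrying loop if it weighs more than 300 g, in the plain stand if less. Leave the strainer, soap dish and tin where they stand.

Things in the scene. Friction and masses are not known exactly. Their poses are not given: they have to be found in the camera images.
- cartridge_a: one of two look-alike sealed filter cartridges, upright on the floor: white round body 44 diameter, 75 tall (foot chamfered 4), topped by a grey round neck 32 diameter, 34 tall, the place to grip; 109 tall in all. Origin at the centre of its underside, z up. Hidden weight, 88 to 510 g, drawn separately for each: both may be heavy or both light
- cartridge_b: one of two look-alike sealed filter cartridges, upright on the floor: white round body 44 diameter, 75 tall (foot chamfered 4), topped by a grey round neck 32 diameter, 34 tall, the place to grip; 109 tall in all. Origin at the centre of its underside, z up. Hidden weight, 88 to 510 g, drawn separately for each: both may be heavy or both light
- stand_handle: grey plastic stand fixed to the floor, 76 (x) x 150 (y), 60 tall, with two wells 80 apart along its y, and a carrying loop of 12 thick bar reaching 43 out from its +y end at 40 height. For heavy cartridges. Origin under the centre of the block (loop not counted)
- stand_plain: the same grey stand with two wells but no loop. For light cartridges. Origin under the centre of the block
- stand_handle_well0 (a point): centre of a round well's mouth, at the stand's top face, z up. 48 diameter, 3 chamfer. In it a stiff rubber cup, its top 25 to 31 below the mouth at the start, slides down under about 8 N of steady push (a cartridge's weight is not enough; no spring back) to a hard stop: the cartridge is then home, its underside 36 to 46 below the mouth. Stops differ per well; only the sharp rise in force tells
- stand_handle_well1 (a point): centre of a round well's mouth, at the stand's top face, z up. 48 diameter, 3 chamfer. In it a stiff rubber cup, its top 25 to 31 below the mouth at the start, slides down under about 8 N of steady push (a cartridge's weight is not enough; no spring back) to a hard stop: the cartridge is then home, its underside 36 to 46 below the mouth. Stops differ per well; only the sharp rise in force tells
- stand_plain_well0 (a point): centre of a round well's mouth, at the stand's top face, z up. 48 diameter, 3 chamfer. In it a stiff rubber cup, its top 25 to 31 below the mouth at the start, slides down under about 8 N of steady push (a cartridge's weight is not enough; no spring back) to a hard stop: the cartridge is then home, its underside 36 to 46 below the mouth. Stops differ per well; only the sharp rise in force tells
- stand_plain_well1 (a point): centre of a round well's mouth, at the stand's top face, z up. 48 diameter, 3 chamfer. In it a stiff rubber cup, its top 25 to 31 below the mouth at the start, slides down under about 8 N of steady push (a cartridge's weight is not enough; no spring back) to a hard stop: the cartridge is then home, its underside 36 to 46 below the mouth. Stops differ per well; only the sharp rise in force tells
- sink_strainer: loose dark silicone sink strainer, flange 72 diameter, 37 tall with its stub; origin at the centre of its underside. Leave alone
- soap_dish: loose open steel soap dish, 90 (x) x 65 (y), 25 tall; origin under its centre. Leave alone
- flat_tin: loose round steel tin, 72 diameter, 28 tall; origin at the centre of its underside. Leave alone

How it is judged (in metres and radians):
On the way, in this order (a step that is already met when the one before it is completed fails the run):
1. one cartridge is held still just clear of the floor (underside 4 to 45 mm up) for 0.5 s (((height (world z) of cartridge_a between 0.004 and 0.045 m and angle between cartridge_a's own z axis and vertical below 0.3 rad and contact force between cartridge_a and stand_handle below 0.02 N and contact force between cartridge_a and stand_plain below 0.02 N and linear speed of cartridge_a below 0.05 m/s and contact force between cartridge_a and the fingers above 0.5 N) or (height (world z) of cartridge_b between 0.004 and 0.045 m and angle between cartridge_b's own z axis and vertical below 0.3 rad and contact force between cartridge_b and stand_handle below 0.02 N and contact force between cartridge_b and stand_plain below 0.02 N and linear speed of cartridge_b below 0.05 m/s and contact force between cartridge_b and the fingers above 0.5 N))), for 0.5 s.
2. one cartridge is pushed to the stop in a well of the right stand and let go, the other still upright on the floor ((((((horizontal distance between cartridge_a and stand_handle_well0 below 0.005 m and z of cartridge_a in the frame of stand_handle_well0 below -0.0345 m and contact force between cartridge_a and stand_handle above 2.65 N) or (horizontal distance between cartridge_a and stand_handle_well1 below 0.005 m and z of cartridge_a in the frame of stand_handle_well1 below -0.0415 m and contact force between cartridge_a and stand_handle above 2.65 N) or (horizontal distance between cartridge_a and stand_plain_well0 below 0.005 m and z of cartridge_a in the frame of stand_plain_well0 below -0.0425 m and contact force between cartridge_a and stand_plain below 3.24 N) or (horizontal distance between cartridge_a and stand_plain_well1 below 0.005 m and z of cartridge_a in the frame of stand_plain_well1 below -0.0355 m and contact force between cartridge_a and stand_plain below 3.24 N)) and angle between cartridge_a's own z axis and vertical below 0.1 rad and linear speed of cartridge_a below 0.02 m/s and contact force between cartridge_a and the fingers below 0.05 N) and height (world z) of cartridge_b below 0.004 m) or ((((horizontal distance between cartridge_b and stand_handle_well0 below 0.005 m and z of cartridge_b in the frame of stand_handle_well0 below -0.0345 m and contact force between cartridge_b and stand_handle above 2.65 N) or (horizontal distance between cartridge_b and stand_handle_well1 below 0.005 m and z of cartridge_b in the frame of stand_handle_well1 below -0.0415 m and contact force between cartridge_b and stand_handle above 2.65 N) or (horizontal distance between cartridge_b and stand_plain_well0 below 0.005 m and z of cartridge_b in the frame of stand_plain_well0 below -0.0425 m and contact force between cartridge_b and stand_plain below 3.24 N) or (horizontal distance between cartridge_b and stand_plain_well1 below 0.005 m and z of cartridge_b in the frame of stand_plain_well1 below -0.0355 m and contact force between cartridge_b and stand_plain below 3.24 N)) and angle between cartridge_b's own z axis and vertical below 0.1 rad and linear speed of cartridge_b below 0.02 m/s and contact force between cartridge_b and the fingers below 0.05 N) and height (world z) of cartridge_a below 0.004 m))), for 0.2 s.
3. with the first home, the other is held still just clear of the floor (underside 4 to 45 mm up) for 0.5 s ((((((horizontal distance between cartridge_a and stand_handle_well0 below 0.005 m and z of cartridge_a in the frame of stand_handle_well0 below -0.0345 m and contact force between cartridge_a and stand_handle above 2.65 N) or (horizontal distance between cartridge_a and stand_handle_well1 below 0.005 m and z of cartridge_a in the frame of stand_handle_well1 below -0.0415 m and contact force between cartridge_a and stand_handle above 2.65 N) or (horizontal distance between cartridge_a and stand_plain_well0 below 0.005 m and z of cartridge_a in the frame of stand_plain_well0 below -0.0425 m and contact force between cartridge_a and stand_plain below 3.24 N) or (horizontal distance between cartridge_a and stand_plain_well1 below 0.005 m and z of cartridge_a in the frame of stand_plain_well1 below -0.0355 m and contact force between cartridge_a and stand_plain below 3.24 N)) and angle between cartridge_a's own z axis and vertical below 0.1 rad and linear speed of cartridge_a below 0.02 m/s and contact force between cartridge_a and the fingers below 0.05 N) and (height (world z) of cartridge_b between 0.004 and 0.045 m and angle between cartridge_b's own z axis and vertical below 0.3 rad and contact force between cartridge_b and stand_handle below 0.02 N and contact force between cartridge_b and stand_plain below 0.02 N and linear speed of cartridge_b below 0.05 m/s and contact force between cartridge_b and the fingers above 0.5 N)) or ((((horizontal distance between cartridge_b and stand_handle_well0 below 0.005 m and z of cartridge_b in the frame of stand_handle_well0 below -0.0345 m and contact force between cartridge_b and stand_handle above 2.65 N) or (horizontal distance between cartridge_b and stand_handle_well1 below 0.005 m and z of cartridge_b in the frame of stand_handle_well1 below -0.0415 m and contact force between cartridge_b and stand_handle above 2.65 N) or (horizontal distance between cartridge_b and stand_plain_well0 below 0.005 m and z of cartridge_b in the frame of stand_plain_well0 below -0.0425 m and contact force between cartridge_b and stand_plain below 3.24 N) or (horizontal distance between cartridge_b and stand_plain_well1 below 0.005 m and z of cartridge_b in the frame of stand_plain_well1 below -0.0355 m and contact force between cartridge_b and stand_plain below 3.24 N)) and angle between cartridge_b's own z axis and vertical below 0.1 rad and linear speed of cartridge_b below 0.02 m/s and contact force between cartridge_b and the fingers below 0.05 N) and (height (world z) of cartridge_a between 0.004 and 0.045 m and angle between cartridge_a's own z axis and vertical below 0.3 rad and contact force between cartridge_a and stand_handle below 0.02 N and contact force between cartridge_a and stand_plain below 0.02 N and linear speed of cartridge_a below 0.05 m/s and contact force between cartridge_a and the fingers above 0.5 N)))), for 0.5 s.
At the end, for the whole second after the job is handed in: Both cartridges released, at rest, upright within 0.1 rad, in wells, undersides within 2.5 mm of the well's stop, within 5 mm of its axis; over 300 g in the stand with the loop, under 300 g in the plain one (within 30 g of 300 either will do; judged by the weight resting there) (((horizontal distance between cartridge_a and stand_handle_well0 below 0.005 m and z of cartridge_a in the frame of stand_handle_well0 below -0.0345 m and contact force between cartridge_a and stand_handle above 2.65 N) or (horizontal distance between cartridge_a and stand_handle_well1 below 0.005 m and z of cartridge_a in the frame of stand_handle_well1 below -0.0415 m and contact force between cartridge_a and stand_handle above 2.65 N) or (horizontal distance between cartridge_a and stand_plain_well0 below 0.005 m and z of cartridge_a in the frame of stand_plain_well0 below -0.0425 m and contact force between cartridge_a and stand_plain below 3.24 N) or (horizontal distance between cartridge_a and stand_plain_well1 below 0.005 m and z of cartridge_a in the frame of stand_plain_well1 below -0.0355 m and contact force between cartridge_a and stand_plain below 3.24 N)) and angle between each of cartridge_a, cartridge_b's own z axis and vertical below 0.1 rad and linear speed of each of cartridge_a, cartridge_b below 0.02 m/s and contact force between each of cartridge_a, cartridge_b and the fingers below 0.05 N and ((horizontal distance between cartridge_b and stand_handle_well0 below 0.005 m and z of cartridge_b in the frame of stand_handle_well0 below -0.0345 m and contact force between cartridge_b and stand_handle above 2.65 N) or (horizontal distance between cartridge_b and stand_handle_well1 below 0.005 m and z of cartridge_b in the frame of stand_handle_well1 below -0.0415 m and contact force between cartridge_b and stand_handle above 2.65 N) or (horizontal distance between cartridge_b and stand_plain_well0 below 0.005 m and z of cartridge_b in the frame of stand_plain_well0 below -0.0425 m and contact force between cartridge_b and stand_plain below 3.24 N) or (horizontal distance between cartridge_b and stand_plain_well1 below 0.005 m and z of cartridge_b in the frame of stand_plain_well1 below -0.0355 m and contact force between cartridge_b and stand_plain below 3.24 N))); the robot touches nothing.
It fails at once if a cartridge is pushed against a stand with more than 40 N (contact force between any of cartridge_a, cartridge_b and stand_handle above 40 N or contact force between any of cartridge_a, cartridge_b and stand_plain above 40 N).
It fails at once if the strainer, soap dish or tin is moved more than 25 mm (distance of any of sink_strainer, soap_dish, flat_tin from where it was at the start of the episode above 0.025 m).
It also fails if it takes over 72 s, if anything falls off the work surface, if the arm or the gripper's body presses on something with over 40 N, if the wrist force passes 120 N, or if a joint passes its speed limit or range.

## Working session

There is one attempt and no reset: what is moved stays moved. The work goes in short steps, Python scripts to look and compute and a tool call to move; the robot and the scene stay as the last step left them, time stands still between calls to the robot, and variables do not carry over. Pictures are saved under pics/ and viewed, at most 10 in all, crops included, and the job is handed in when it is done.

Besides the shell and the picture viewer there is one more tool, called after "Call:" as name([rows], argument=value, ...), one row to a line, values as JSON. drive_tool: Moves the arm, as the interface text tells. Its arguments: {"type":"object","properties":{"targets":{"type":"array"}},"required":["targets"]}

```bash
ls; mkdir -p pics
cat > h.py <<'E'
import numpy as np, cv2
from cell import state, read_camera, job_done, grip_depth
def ray(c,u,v):
    K=np.array([[c['fx'],0,c['cx']],[0,c['fy'],c['cy']],[0,0,1]])
    d=np.array([(u-c['cx'])/c['fx'],(v-c['cy'])/c['fy']]); s=d.copy()
    for _ in range(20): s=d/(1+c['k1']*(s@s))
    R=np.array(c['R']); t=np.array(c['t'])
    return -R.T@t, R.T@np.array([s[0],s[1],1])
def onz(c,u,v,z):
    o,d=ray(c,u,v); return o+d*(z-o[2])/d[2]
def proj(c,X):
    p=np.array(c['R'])@np.array(X)+np.array(c['t']); s=p[:2]/p[2]; s=s*(1+c['k1']*(s@s))
    return np.array([c['fx']*s[0]+c['cx'],c['fy']*s[1]+c['cy']])
def save(c,n): cv2.imwrite('pics/'+n+'.png',c['frame'][:,:,::-1])
E
python3 - <<'E'
from h import *
import pickle
s=state(); print(s, grip_depth)
D={}
for n in ['scene','side','wrist']:
    c=read_camera(n); D[n]=c; save(c,n+'0'); R=np.array(c['R']); print(n,c['fx'],c['k1'],-R.T@np.array(c['t']),R[2])
pickle.dump(D,open('d0.pkl','wb'))
im=np.vstack([np.hstack([D['scene']['frame'],D['side']['frame']])])
E
```

```text
pics
{'t': 0.0, 'joints': array([-1.31657470e+00,  4.91537730e-01,  1.55946361e+00, -1.19865065e-05,
        1.09169774e+00, -1.05612409e-01]), 'qvel': array([-9.52812664e-04, -5.33072683e-04, -9.06755418e-05,  2.26862535e-03,
        2.00874146e-03,  2.35936196e-03]), 'tau': array([ 1.93759042e-03, -6.12629771e+01, -2.58172345e+01,  6.92745228e-02,
        4.82738181e-02, -8.93820561e-05]), 'eef_pos': array([ 220.0220848 , -584.7233548 ,  214.07043561]), 'tcp_rot': array([-3.14049127e+00, -1.06063847e-04,  3.59839510e-01]), 'ft_force': array([-0.76523654, -0.09693325,  0.49673422]), 'moment': array([-0.0394644 ,  0.05013798,  0.04889865]), 'grip_force': 0.0, 'opening': 1.0005454603259722} 18.8
scene 387.9360655061068 0.0269249589940485 [1395.28258774  106.84330917  914.70432998] [-0.71057954 -0.07569827 -0.69953305]
side 398.9401807885265 -0.06214765892530945 [321.53580756 803.03997263 591.72771378] [ 0.21009825 -0.81683083 -0.53725796]
wrist 283.3625414032799 -0.03044113108042837 [ 293.06422597 -558.07410687  385.04720193] [-0.25922604 -0.09528715 -0.96110469]
```

View pics/scene0.png

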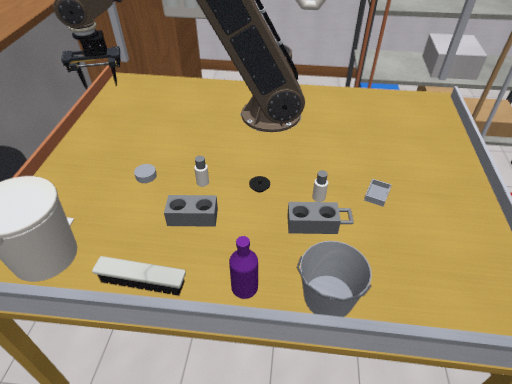

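View pics/side0.png

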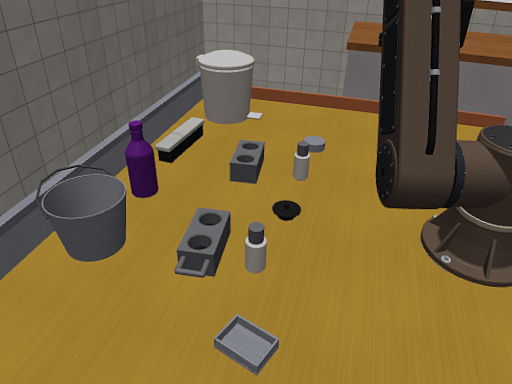

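Scene view: cartridges at about (201,172) and (321,188). The plain stand is near (192,210), and the looped stand near (314,217) with its loop toward +y. Side view: cartridges at (302,162) and (256,250), with the stands at (248,160) and (205,240). I'll segment these next.

Run:
```python
from h import *
import pickle
D=pickle.load(open('d0.pkl','rb'))
for n,rois in {'scene':{'A':(185,150,220,192),'B':(305,165,335,203),'P':(160,190,222,230),'H':(283,197,345,237)},'side':{'A':(288,138,316,184),'B':(240,218,272,275),'P':(225,135,270,185),'H':(172,203,235,277)}}.items():
    c=D[n]; f=c['frame']; g=f.max(2).astype(int); sat=f.max(2).astype(int)-f.min(2)
    for k,(x0,y0,x1,y1) in rois.items():
        s=sat[y0:y1,x0:x1]<45; v=g[y0:y1,x0:x1]
        if k in 'AB':
            for nm,m in (('neck',s&(v<125)),('white',s&(v>=125))):
                nn,l,st,ce=cv2.connectedComponentsWithStats(m.astype(np.uint8)); i=1+st[1:,4].argmax()
                print(n,k,nm,st[i]+[x0,y0,0,0,0],(ce[i]+[x0,y0]).round(1))
        else:
            print(n,k,'grey levels',np.percentile(v[s],[5,20,35,50,65,80,95]))
big=[cv2.resize(D[n]['frame'][y0:y1,x0:x1],(400,300),interpolation=cv2.INTER_CUBIC) for n,(x0,y0,x1,y1) in [('scene',(155,150,235,210+0)),('scene',(280,170,360,230)),('side',(220,130,320,205)),('side',(170,200,280,282))]]
cv2.imwrite('pics/crops.png',np.vstack([np.hstack(big[:2]),np.hstack(big[2:])])[:,:,::-1])
```

```text
scene A neck [195 159  10  10  73] [200.  164.1]
scene A white [194 164  15  23 224] [201.8 176. ]
scene B neck [317 175  10  10  73] [321.2 179.5]
scene B white [305 179  30  24 235] [320.3 192.4]
scene P grey levels [ 59.85  71.    73.    76.   131.   146.   148.  ]
scene H grey levels [ 57.6  72.   74.   78.  136.  145.  148. ]
side A neck [293 157  17  24 319] [300.5 168.4]
side A white [304 138  12   7  68] [310.3 140.5]
side B neck [245 244  22  29 513] [254.9 258.7]
side B white [245 236  22  13 112] [255.4 243.3]
side P grey levels [ 38.   51.   53.   54.   84.9 110.  114. ]
side H grey levels [ 36.  47.  53.  72. 106. 110. 114.]
```

View pics/crops.png

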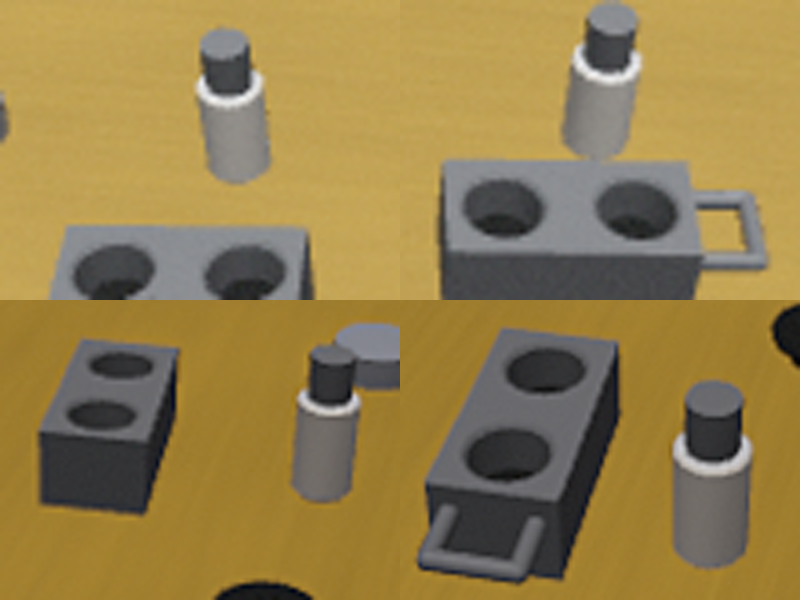

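Run:
```python
from h import *
import pickle
D=pickle.load(open('d0.pkl','rb'))
P={'A':(109,(0,225,44),(2,332,54)),'B':(109,(1,212,19),(3,314,99)),'Pw-':(60,(0,113,272),(2,122,65)),'Pw+':(60,(0,245,272),(2,102,115)),'Hw-':(60,(1,103,208),(3,145,70)),'Hw+':(60,(1,237,210),(3,108,155))}
C=[('scene',155,150,5,5),('scene',280,170,5,5),('side',220,130,4,4),('side',170,200,400/110,300/82)]
for k,(z,*o) in P.items():
    r=[]; A=np.zeros((3,3)); b=np.zeros(3)
    for i,x,y in o:
        n,x0,y0,sx,sy=C[i]; c=D[n]; u,v=(x+.5)/sx-.5+x0,(y+.5)/sy-.5+y0
        r.append(onz(c,u,v,z)[:2].round(1)); O,d=ray(c,u,v); d/=np.linalg.norm(d); M=np.eye(3)-np.outer(d,d); A+=M; b+=M@O
    print(k,r,np.linalg.solve(A,b).round(1))
```

```text
A [array([ 446.8, -190.8]), array([ 447.9, -192.9])] [ 447.7 -190.6  110. ]
B [array([473.6, 204.1]), array([473.1, 204.2])] [473.2 204.  108.7]
Pw- [array([ 610.2, -228.4]), array([ 607.4, -226.6])] [ 608.4 -229.3   58.4]
Pw+ [array([ 600.9, -148.9]), array([ 599.2, -146.8])] [ 599.8 -149.2   58.8]
Hw- [array([596.5, 144.6]), array([594. , 146.2])] [594.9 144.6  58.5]
Hw+ [array([588.7, 224.3]), array([585.8, 226.2])] [586.8 224.4  58.2]
```

Call:
drive_tool([
  {"jaw":0.8,"travel":[0.176,-0.144,0],"twist":0.18},
  {"jaw":0.8,"travel":[0.176,-0.144,0],"twist":0.36},
  {"jaw":0.8,"travel":[0.176,-0.144,0],"twist":0.36},
  {"jaw":0.8,"travel":[0.25,-0.205,0],"twist":0.36},
  {"jaw":0.8,"travel":[0.25,-0.205,0],"twist":0.36},
  {"jaw":0.8,"travel":[0.25,-0.205,0],"twist":0.36},
  {"jaw":0.8,"travel":[0.25,-0.205,0],"twist":0.36},
  {"jaw":0.8,"travel":[0.25,-0.205,0],"twist":0.36},
])

```text
t: 0.82
eef_pos: [382.6, -302.4, 214.7]
tcp_rot: [-3.141, -0.0, 0.0]
ft_force: [-0.2, -0.2, 0.9]
opening: 0.803
grip_force: 0.0
```

Call:
drive_tool([
  {"jaw":0.8,"travel":[0.065,-0.112,0.03],"twist":0},
  {"jaw":0.8,"travel":[0.065,-0.112,0.03],"twist":0},
  {"jaw":0.8,"travel":[0.065,-0.112,0.03],"twist":0},
  {"jaw":0.8,"travel":[0.065,-0.112,0.03],"twist":0},
  {"jaw":0.8,"travel":[0.065,-0.112,0.03],"twist":0},
  {"jaw":0.8,"travel":[0.065,-0.112,0.03],"twist":0},
])

```text
t: 1.32
eef_pos: [446.9, -193.2, 184.6]
tcp_rot: [3.141, 0.0, 0.001]
ft_force: [-0.2, -0.1, 0.7]
opening: 0.801
grip_force: 0.0
```

Run:
```python
from h import *
import pickle
s=state(); c=read_camera('wrist'); pickle.dump(c,open('w1.pkl','wb')); save(c,'w1')
print(s['t'],s['eef_pos'],s['qvel'].round(3),s['joints'].round(3),s['ft_force'])
print(proj(c,[447.5,-191,109]),proj(c,[447.5,-191,75]))
```

```text
1.3167 [ 446.9399349  -193.17726183  184.64307661] [-0.037 -0.005 -0.004 -0.001  0.003 -0.001] [-0.544  0.334  1.925 -0.     0.882  1.026] [-0.15791542 -0.11113012  0.72193784]
[251.81084785 200.40112756] [252.16955664 190.47253106]
```

View pics/w1.png

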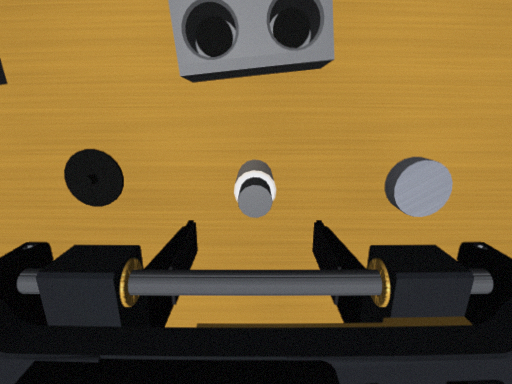

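The neck top is at about (254.5,200), against a prediction of (252,200), so A sits at y≈-192.5. I'll descend and grip.

Call:
drive_tool([
  {"jaw":0.8,"travel":[0,0.002,0.03],"twist":0},
  {"jaw":0.8,"travel":[0,0.002,0.055],"twist":0},
  {"jaw":0.8,"travel":[0,0.002,0.075],"twist":0},
  {"jaw":0.8,"travel":[0,0.002,0.092],"twist":0},
  {"jaw":0.8,"travel":[0,0.002,0.101],"twist":0},
  {"jaw":0.8,"travel":[0,0.002,0.101],"twist":0},
  {"jaw":0.8,"travel":[0,0.002,0.101],"twist":0},
  {"jaw":0.8,"travel":[0,0.002,0.101],"twist":0},
])

```text
t: 2.03
eef_pos: [447.2, -195.9, 84.6]
tcp_rot: [3.141, -0.001, -0.001]
ft_force: [0.3, 0.1, 0.2]
opening: 0.802
grip_force: 0.0
```

Call:
drive_tool([
  {"jaw":0.1,"travel":[0,0,0],"twist":0},
  {"jaw":0.1,"travel":[0,0,0],"twist":0},
  {"jaw":0.1,"travel":[0,0,0],"twist":0},
  {"jaw":0.1,"travel":[0,0,0],"twist":0},
  {"jaw":0.1,"travel":[0,0,0],"twist":0},
  {"jaw":0.1,"travel":[0,0,0],"twist":0},
  {"jaw":0.1,"travel":[0,0,0],"twist":0},
  {"jaw":0.1,"travel":[0,0,0],"twist":0},
])

```text
t: 2.7
eef_pos: [446.9, -195.0, 83.6]
tcp_rot: [-3.142, 0.0, -0.0]
ft_force: [0.1, -1.0, 0.2]
opening: 0.332
grip_force: 29.9
```

Call:
drive_tool([
  {"jaw":0.1,"travel":[0,0,-0.006],"twist":0},
  {"jaw":0.1,"travel":[0,0,-0.012],"twist":0},
  {"jaw":0.1,"travel":[0,0,-0.018],"twist":0},
  {"jaw":0.1,"travel":[0,0,-0.018],"twist":0},
  {"jaw":0.1,"travel":[0,0,-0.018],"twist":0},
  {"jaw":0.1,"travel":[0,0,-0.018],"twist":0},
  {"jaw":0.1,"travel":[0,0,-0.018],"twist":0},
  {"jaw":0.1,"travel":[0,0,-0.018],"twist":0},
])

```text
t: 3.37
eef_pos: [446.8, -195.1, 101.4]
tcp_rot: [-3.141, 0.0, -0.0]
ft_force: [-0.6, -0.3, -3.1]
opening: 0.332
grip_force: 29.9
```

Call:
drive_tool([
  {"jaw":0.1,"travel":[0,0,0],"twist":0},
  {"jaw":0.1,"travel":[0,0,0],"twist":0},
  {"jaw":0.1,"travel":[0,0,0],"twist":0},
  {"jaw":0.1,"travel":[0,0,0],"twist":0},
])

```text
t: 3.7
eef_pos: [446.9, -195.1, 101.6]
tcp_rot: [3.142, 0.0, -0.0]
ft_force: [0.3, 0.6, -3.2]
opening: 0.334
grip_force: 29.9
```

Call:
drive_tool([
  {"jaw":0.1,"travel":[0,0,0],"twist":0},
  {"jaw":0.1,"travel":[0,0,0],"twist":0},
  {"jaw":0.1,"travel":[0,0,0],"twist":0},
])

```text
t: 3.95
eef_pos: [446.9, -195.1, 101.6]
tcp_rot: [3.142, -0.0, -0.0]
ft_force: [0.8, 0.0, -2.1]
opening: 0.328
grip_force: 29.9
```

Call:
drive_tool([
  {"jaw":0.1,"travel":[0,0,0],"twist":0},
])

```text
t: 4.03
eef_pos: [446.9, -195.1, 101.6]
tcp_rot: [3.142, -0.0, -0.0]
ft_force: [-0.2, 0.2, -3.4]
opening: 0.333
grip_force: 29.9
```

Call:
drive_tool([
  {"jaw":0.1,"travel":[0,0,0],"twist":0},
])

```text
t: 4.12
eef_pos: [446.9, -195.1, 101.6]
tcp_rot: [3.141, -0.0, -0.0]
ft_force: [-0.1, 0.1, -4.3]
opening: 0.33
grip_force: 29.9
```

Run:
```python
from h import *
F=[];T=[]
for i in range(25):
    read_camera('wrist'); s=state(); F.append(s['ft_force']); T.append(s['tau'][1:3])
F=np.array(F); print(s['t'],F.mean(0),F.std(0),np.mean(T,0),np.std(T,0))
```

```text
5.3667 [-0.03351806  0.18326004 -2.87749034] [0.46463105 0.44795167 0.62251405] [-51.53827758 -17.34595342] [0.00109774 0.00035856]
```

The result is too close to 300 g to call, so I'll set the cartridge down and take a tare at the same pose, using the low-noise joint torques.

Call:
drive_tool([
  {"jaw":0.1,"travel":[0,0,0.006],"twist":0},
  {"jaw":0.1,"travel":[0,0,0.012],"twist":0},
  {"jaw":0.1,"travel":[0,0,0.0175],"twist":0},
  {"jaw":0.1,"travel":[0,0,0.0175],"twist":0},
  {"jaw":0.6,"travel":[0,0,0.0175],"twist":0},
  {"jaw":0.6,"travel":[0,0,0.0175],"twist":0},
  {"jaw":0.6,"travel":[0,0,0.0175],"twist":0},
  {"jaw":0.6,"travel":[0,0,0.0175],"twist":0},
])

```text
t: 6.03
eef_pos: [447.0, -195.2, 84.2]
tcp_rot: [3.141, -0.0, -0.0]
ft_force: [0.6, -0.7, -0.2]
opening: 0.55
grip_force: 0.0
```

Call:
drive_tool([
  {"jaw":0.6,"travel":[0,0,-0.006],"twist":0},
  {"jaw":0.6,"travel":[0,0,-0.012],"twist":0},
  {"jaw":0.6,"travel":[0,0,-0.0175],"twist":0},
  {"jaw":0.6,"travel":[0,0,-0.0175],"twist":0},
  {"jaw":0.6,"travel":[0,0,-0.0175],"twist":0},
  {"jaw":0.6,"travel":[0,0,-0.0175],"twist":0},
  {"jaw":0.6,"travel":[0,0,-0.0175],"twist":0},
  {"jaw":0.6,"travel":[0,0,-0.0175],"twist":0},
])

```text
t: 6.7
eef_pos: [446.8, -195.1, 101.5]
tcp_rot: [-3.142, 0.0, -0.0]
ft_force: [0.3, 0.4, -0.5]
opening: 0.598
grip_force: 0.0
```

Run:
```python
from h import *
F=[];T=[]
for i in range(25):
    c=read_camera('wrist'); s=state(); F.append(s['ft_force']); T.append(s['tau'][1:3])
F=np.array(F); print(s['t'],s['eef_pos'],F.mean(0),F.std(0),np.mean(T,0),np.std(T,0),T[0],T[-1])
print((T[-1][0]+51.53828)/np.hypot(*s['eef_pos'][:2])*1000)
```

```text
7.95 [ 446.92823384 -195.12282604  101.64321615] [-0.31188198 -0.01683297 -0.04929822] [0.47417297 0.43468085 0.55049419] [-50.14554105 -16.70165734] [0.02790291 0.00584109] [-50.25097132 -16.69500411] [-50.14293909 -16.70603156]
2.8612656560785252
```

Run:
```python
from h import *
s=state(); print(s['joints'],s['eef_pos'],s['tau'])
P=[([4.9153773e-01,1.55946361],[220.0220848,-584.7233548,214.07043561]),(s['joints'][1:3],s['eef_pos'])]
A=[];b=[]
for (q2,q3),p in P:
    q=q2+q3; A+= [[1,0,np.sin(q2),np.sin(q)],[0,1,np.cos(q2),np.cos(q)]]; b+=[np.hypot(p[0],p[1]),p[2]]
x=np.linalg.solve(A,b); print(x)
q2,q3=s['joints'][1:3]; l3=x[3]*np.sin(q2+q3); l2=l3+x[2]*np.sin(q2)
print(l2,l3, 1395.3/l2, 640/l3)
```

```text
[-5.47156183e-01  4.61430538e-01  2.00883578e+00 -1.01505785e-04
  6.71219583e-01  1.02391389e+00] [ 446.92823384 -195.12282604  101.64321615] [ 1.07534524e-03 -5.01429391e+01 -1.67060316e+01  4.55100846e-02
 -5.16202126e-02 -3.24861887e-06]
[-278.59760999 -625.46132575 1161.9663723   400.17928615]
766.2632366745366 248.92154209770763 1.8209147107923187 2.5710912547246907
```

Call:
drive_tool([
  {"jaw":0.6,"travel":[0,0,0.006],"twist":0},
  {"jaw":0.6,"travel":[0,0,0.012],"twist":0},
  {"jaw":0.6,"travel":[0,0,0.0175],"twist":0},
  {"jaw":0.6,"travel":[0,0,0.0175],"twist":0},
  {"jaw":0.1,"travel":[0,0,0.0175],"twist":0},
  {"jaw":0.1,"travel":[0,0,0.0175],"twist":0},
  {"jaw":0.1,"travel":[0,0,0.0175],"twist":0},
  {"jaw":0.1,"travel":[0,0,0.0175],"twist":0},
])

```text
t: 8.62
eef_pos: [447.0, -195.2, 84.3]
tcp_rot: [3.141, -0.0, -0.0]
ft_force: [-0.7, -0.6, -0.0]
opening: 0.376
grip_force: 0.0
```

Call:
drive_tool([
  {"jaw":0.1,"travel":[0,0,0],"twist":0},
  {"jaw":0.1,"travel":[0,0,-0.006],"twist":0},
  {"jaw":0.1,"travel":[0,0,-0.012],"twist":0},
  {"jaw":0.1,"travel":[0,0,-0.0175],"twist":0},
  {"jaw":0.1,"travel":[0,0,-0.0175],"twist":0},
  {"jaw":0.1,"travel":[0,0,-0.0175],"twist":0},
  {"jaw":0.1,"travel":[0,0,-0.0175],"twist":0},
  {"jaw":0.1,"travel":[0,0,-0.0175],"twist":0},
])

```text
t: 9.28
eef_pos: [446.8, -195.1, 101.5]
tcp_rot: [-3.142, 0.0, -0.0]
ft_force: [0.2, 0.5, -3.3]
opening: 0.33
grip_force: 30.0
```

```bash
cat >> h.py <<'E'
def sample(n):
    S=[]
    for i in range(n): read_camera('wrist'); S.append(state())
    g=lambda k:np.mean([s[k] for s in S],0)
    print(S[-1]['t'],'ft',g('ft_force').round(3),'tau',g('tau').round(4),'last',S[-1]['tau'].round(3)); log(S[-1]); return S
def log(s):
    with open('log.txt','a') as f: f.write(repr((list(map(float,s['joints'])),list(map(float,s['eef_pos'])),list(map(float,s['tau']))))+'\n')
E
python3 - <<'E'
from h import *
s=sample(20); print(s[-1]['eef_pos'],s[-1]['opening'])
E
```

```text
10.2833 ft [-0.048 -0.04  -2.942] tau [ 7.00000e-04 -5.15536e+01 -1.73395e+01  4.62000e-02 -4.96000e-02
 -0.00000e+00] last [-1.0000e-03 -5.1537e+01 -1.7346e+01  4.6000e-02 -5.0000e-02 -0.0000e+00]
[ 446.90805778 -195.11423356  101.6263282 ] 0.33544647679468775
```

Call:
drive_tool([
  {"jaw":0.1,"travel":[0,0,-0.03],"twist":0},
  {"jaw":0.1,"travel":[0,0,-0.06],"twist":0},
  {"jaw":0.1,"travel":[0,0,-0.09],"twist":0},
  {"jaw":0.1,"travel":[0,0,-0.09],"twist":0},
  {"jaw":0.1,"travel":[0,0,-0.09],"twist":0},
  {"jaw":0.1,"travel":[0,0,-0.09],"twist":0},
])

```text
t: 10.78
eef_pos: [446.5, -194.8, 190.9]
tcp_rot: [-3.141, 0.001, -0.0]
ft_force: [0.2, 0.4, -3.2]
opening: 0.329
grip_force: 30.0
```

Run:
```python
from h import *
sample(3)
```

```text
10.9333 ft [-0.41  -0.294 -3.086] tau [ 4.02000e-02 -4.85842e+01 -2.32326e+01  5.89000e-02 -5.27000e-02
 -1.00000e-04] last [ 3.1000e-02 -4.8229e+01 -2.3038e+01  5.8000e-02 -5.1000e-02 -0.0000e+00]
```

Call:
drive_tool([
  {"jaw":0.1,"travel":[0.03,0,0],"twist":0},
  {"jaw":0.1,"travel":[0.06,0,0],"twist":0},
  {"jaw":0.1,"travel":[0.09,0,0],"twist":0},
  {"jaw":0.1,"travel":[0.12,0,0],"twist":0},
  {"jaw":0.1,"travel":[0.15,0,0],"twist":0},
  {"jaw":0.1,"travel":[0.157,0,0],"twist":0},
  {"jaw":0.1,"travel":[0.157,0,0],"twist":0},
  {"jaw":0.1,"travel":[0.157,0,0],"twist":0},
])

```text
t: 11.6
eef_pos: [603.0, -194.8, 190.2]
tcp_rot: [-3.141, 0.003, 0.0]
ft_force: [-0.4, -0.2, -3.1]
opening: 0.33
grip_force: 30.0
```

Run:
```python
from h import *
from scipy.optimize import least_squares
sample(4)
P=[eval(l) for l in open('log.txt')]
P+=[([-1.31657470,4.91537730e-01,1.55946361],[220.0220848,-584.7233548,214.07043561]),([-5.47156183e-01,4.61430538e-01,2.00883578],[446.92823384,-195.12282604,101.64321615])]
def res(x,P=P):
    a,d,L1,L2,e,y=x; r=[]
    for p in P:
        q1,q2,q3=p[0][:3]; q=q2+q3; c,s=np.cos(q1),np.sin(q1)
        X=p[1][0]*c+p[1][1]*s; Y=-p[1][0]*s+p[1][1]*c
        r+=[a+L1*np.sin(q2)+L2*np.sin(q)+e*np.cos(q)-X, d+L1*np.cos(q2)+L2*np.cos(q)-e*np.sin(q)-p[1][2], y-Y]
    return r
f=least_squares(res,[0,0,500,400,0,66]); print(f.x.round(1),np.round(f.fun,2))
print(np.sqrt(np.diag(np.linalg.pinv(f.jac.T@f.jac))).round(1))
for p in P: print(np.round(p[1],1),p[0][1:3])
```

```text
11.8 ft [-0.03  -0.57  -2.783] tau [  0.2858 -63.9592 -26.3559   0.0663  -0.0705  -0.    ] last [ 1.3300e-01 -6.4219e+01 -2.6115e+01  5.9000e-02 -5.9000e-02 -4.0000e-03]
[ -1.7 -78.7 589.8 410.5  42.4  65.9] [-0.01 -0.03 -0.    0.07  0.17  0.   -0.06 -0.07  0.01  0.02 -0.03 -0.02
 -0.03 -0.03 -0.  ]
[4.2 7.1 6.9 2.5 2.6 0.4]
[ 446.9 -195.1  101.6] [0.4614589616855414, 2.0088499861442894]
[ 446.4 -194.9  190.4] [0.3277354818684275, 1.9165267511523303]
[ 603.  -195.3  191.7] [0.5257968907808668, 1.5620365598703272]
[ 220.  -584.7  214.1] [0.49153773, 1.55946361]
[ 446.9 -195.1  101.6] [0.461430538, 2.00883578]
```

The FT and torque readings agree on about 2.88 N, or 294 g. That is just under 300 g, so A goes in the plain stand. I'll look at the wells from here.

Run:
```python
from h import *
import pickle
c=read_camera('wrist'); s=state(); pickle.dump(c,open('w2.pkl','wb')); save(c,'w2'); print(s['eef_pos'])
for p in ([608.5,-229,60],[600,-149,60]): print(proj(c,p))
```

```text
[ 603.16758546 -195.3089692   191.90372734]
[285.08891846 180.77310547]
[212.54191201 188.21836312]
```

View pics/w2.png

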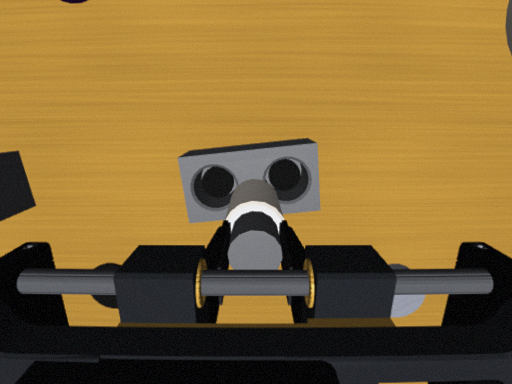

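Run:
```python
from h import *
import pickle
c=pickle.load(open('w2.pkl','rb')); f=c['frame']
print('neck top pred',proj(c,[603.2,-195.3,217]))
v=f.max(2).astype(int); sat=v-f.min(2)
print(v[180,190:240:2]); print(v[178,262:312:2])
print('neck row 262',[ (u,v[262,u]) for u in range(222,292,3)])
print('neck row 250',[ (u,v[250,u]) for u in range(222,292,3)])
g=cv2.GaussianBlur(f,(0,0),.7)
cv2.imwrite('pics/w2c.png',cv2.resize(f[130:280,170:330],(800,750),interpolation=cv2.INTER_CUBIC)[:600,:,::-1])
```

```text
neck top pred [253.75493805 253.99087233]
[137  90  59  27  28  31  18  22  21  26  24  20  27  25  27  26  25  27
  24  27  21  22 128  99 136]
[128  91 138 125  22  19  23  28  25  20  23  23  22  20  20  24  22  21
  29  36  36  34  36  70  97]
neck row 262 [(222, np.int64(10)), (225, np.int64(13)), (228, np.int64(29)), (231, np.int64(128)), (234, np.int64(132)), (237, np.int64(128)), (240, np.int64(129)), (243, np.int64(130)), (246, np.int64(128)), (249, np.int64(130)), (252, np.int64(129)), (255, np.int64(128)), (258, np.int64(127)), (261, np.int64(129)), (264, np.int64(127)), (267, np.int64(129)), (270, np.int64(127)), (273, np.int64(129)), (276, np.int64(130)), (279, np.int64(130)), (282, np.int64(7)), (285, np.int64(15)), (288, np.int64(11)), (291, np.int64(17))]
neck row 250 [(222, np.int64(12)), (225, np.int64(14)), (228, np.int64(98)), (231, np.int64(136)), (234, np.int64(135)), (237, np.int64(131)), (240, np.int64(129)), (243, np.int64(130)), (246, np.int64(133)), (249, np.int64(129)), (252, np.int64(131)), (255, np.int64(129)), (258, np.int64(131)), (261, np.int64(131)), (264, np.int64(132)), (267, np.int64(133)), (270, np.int64(130)), (273, np.int64(133)), (276, np.int64(129)), (279, np.int64(129)), (282, np.int64(28)), (285, np.int64(8)), (288, np.int64(2)), (291, np.int64(7))]
```

View pics/w2c.png

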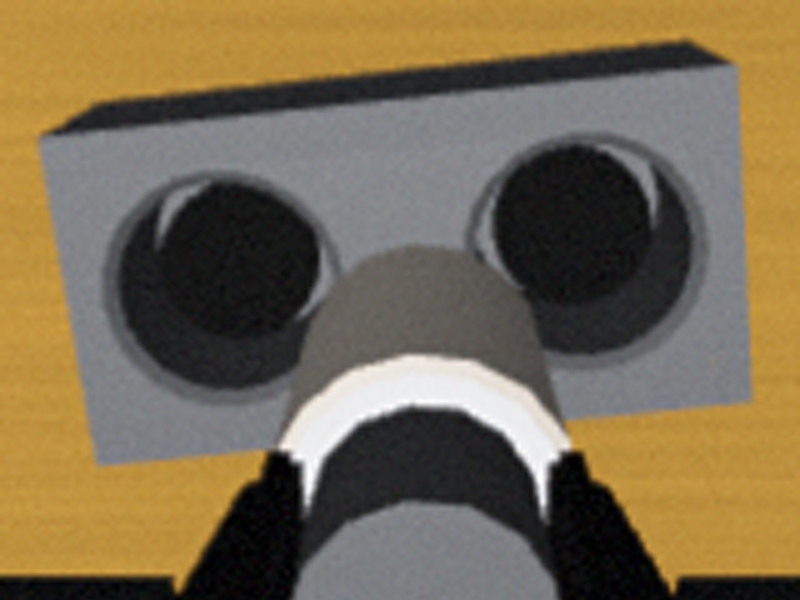

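Well mouths are at crop px (222,287) and (587,250), i.e. image (214.1,187.0) and (287.1,179.7). Corrected by the visible neck offset, the +y plain well is at about (601.3,-150). I'll move above it and lower toward the mouth.

Call:
drive_tool([
  {"jaw":0.1,"travel":[-0.001,-0.02,0],"twist":0},
  {"jaw":0.1,"travel":[-0.002,-0.04,0],"twist":0},
  {"jaw":0.1,"travel":[-0.002,-0.045,0],"twist":0},
  {"jaw":0.1,"travel":[-0.002,-0.045,0.01],"twist":0},
  {"jaw":0.1,"travel":[-0.002,-0.045,0.025],"twist":0},
  {"jaw":0.1,"travel":[-0.002,-0.045,0.04],"twist":0},
  {"jaw":0.1,"travel":[-0.002,-0.045,0.04],"twist":0},
  {"jaw":0.1,"travel":[-0.002,-0.045,0.04],"twist":0},
])

```text
t: 12.52
eef_pos: [601.5, -150.8, 150.9]
tcp_rot: [-3.141, 0.001, -0.001]
ft_force: [0.5, -0.0, -1.8]
opening: 0.331
grip_force: 30.0
```

Call:
drive_tool([
  {"jaw":0.1,"travel":[0,0,0.003],"twist":0},
  {"jaw":0.1,"travel":[0,0,0.006],"twist":0},
  {"jaw":0.1,"travel":[0,0,0.009],"twist":0},
  {"jaw":0.1,"travel":[0,0,0.012],"twist":0},
  {"jaw":0.1,"travel":[0,0,0.014],"twist":0},
  {"jaw":0.1,"travel":[0,0,0.016],"twist":0},
  {"jaw":0.1,"travel":[0,0,0.016],"twist":0},
])

```text
t: 13.1
eef_pos: [601.8, -150.1, 135.2]
tcp_rot: [-3.142, 0.0, -0.0]
ft_force: [0.2, -0.1, -3.0]
opening: 0.335
grip_force: 30.0
```

Run:
```python
from h import *
import pickle
s=sample(3)[-1]; print(s['eef_pos'],s['moment'])
```

```text
13.25 ft [ 0.046 -0.451 -2.946] tau [-1.28000e-02 -6.46305e+01 -2.33634e+01  4.80000e-02 -8.08000e-02
 -3.00000e-04] last [-6.0000e-03 -6.4669e+01 -2.3405e+01  4.8000e-02 -6.4000e-02 -0.0000e+00]
[ 601.98348743 -150.13986882  135.71168856] [ 0.01860095  0.02184343 -0.03885904]
```

Underside is 8 mm into the well with no side force. Descending slowly to the cup.

Call:
drive_tool([
  {"jaw":0.1,"travel":[0,0,0.002],"twist":0},
  {"jaw":0.1,"travel":[0,0,0.004],"twist":0},
  {"jaw":0.1,"travel":[0,0,0.006],"twist":0},
  {"jaw":0.1,"travel":[0,0,0.008],"twist":0},
  {"jaw":0.1,"travel":[0,0,0.01],"twist":0},
  {"jaw":0.1,"travel":[0,0,0.012],"twist":0},
  {"jaw":0.1,"travel":[0,0,0.014],"twist":0},
])

```text
t: 13.83
eef_pos: [601.9, -150.1, 121.4]
tcp_rot: [3.141, 0.0, -0.0]
ft_force: [-0.7, 0.0, -2.5]
opening: 0.328
grip_force: 30.0
```

Call:
drive_tool([
  {"jaw":0.1,"travel":[0,0,0.001],"twist":0},
  {"jaw":0.1,"travel":[0,0,0.002],"twist":0},
  {"jaw":0.1,"travel":[0,0,0.003],"twist":0},
  {"jaw":0.1,"travel":[0,0,0.004],"twist":0},
])

```text
t: 14.17
eef_pos: [602.0, -150.2, 117.6]
tcp_rot: [3.141, -0.0, -0.0]
ft_force: [1.0, -0.0, -3.7]
opening: 0.33
grip_force: 30.0
```

Call:
drive_tool([
  {"jaw":0.1,"travel":[0,0,0.001],"twist":0},
  {"jaw":0.1,"travel":[0,0,0.002],"twist":0},
  {"jaw":0.1,"travel":[0,0,0.003],"twist":0},
  {"jaw":0.1,"travel":[0,0,0.004],"twist":0},
])

```text
t: 14.5
eef_pos: [602.2, -150.2, 114.3]
tcp_rot: [3.141, -0.001, -0.0]
ft_force: [-2.1, 0.8, 4.9]
opening: 0.331
grip_force: 30.0
```

Call:
drive_tool([
  {"jaw":0.1,"travel":[0,0,0.001],"twist":0},
  {"jaw":0.1,"travel":[0,0,0.002],"twist":0},
  {"jaw":0.1,"travel":[0,0,0.003],"twist":0},
  {"jaw":0.1,"travel":[0,0,0.004],"twist":0},
])

```text
t: 14.83
eef_pos: [602.2, -150.2, 110.3]
tcp_rot: [3.141, -0.001, -0.0]
ft_force: [-2.1, 0.5, 5.2]
opening: 0.333
grip_force: 30.0
```

Call:
drive_tool([
  {"jaw":0.1,"travel":[0,0,0.0007],"twist":0},
  {"jaw":0.1,"travel":[0,0,0.0014],"twist":0},
])

```text
t: 15.0
eef_pos: [602.1, -150.2, 108.7]
tcp_rot: [3.141, -0.001, -0.0]
ft_force: [-1.4, 0.1, 4.7]
opening: 0.333
grip_force: 30.0
```

Call:
drive_tool([
  {"jaw":0.1,"travel":[0,0,0.0007],"twist":0},
  {"jaw":0.1,"travel":[0,0,0.0014],"twist":0},
])

```text
t: 15.17
eef_pos: [602.1, -150.2, 107.1]
tcp_rot: [3.141, -0.001, -0.0]
ft_force: [-1.0, 0.4, 5.1]
opening: 0.332
grip_force: 30.0
```

Call:
drive_tool([
  {"jaw":0.1,"travel":[0,0,0.0005],"twist":0},
  {"jaw":0.1,"travel":[0,0,0.001],"twist":0},
  {"jaw":0.1,"travel":[0,0,0.0015],"twist":0},
])

```text
t: 15.42
eef_pos: [602.3, -150.2, 106.1]
tcp_rot: [3.141, -0.001, -0.0]
ft_force: [-2.6, 1.8, 16.5]
opening: 0.329
grip_force: 30.0
```

Call:
drive_tool([
  {"jaw":0.1,"travel":[0,0,0.0003],"twist":0},
  {"jaw":0.1,"travel":[0,0,0.0003],"twist":0},
])

```text
t: 15.58
eef_pos: [602.3, -150.2, 106.1]
tcp_rot: [3.141, -0.001, -0.0]
ft_force: [-2.3, 2.5, 13.9]
opening: 0.331
grip_force: 30.0
```

The tool has stopped advancing and force rose from 5 N to about 15 N, so this is the hard stop (underside about 38 mm down). Releasing and rising.

Call:
drive_tool([
  {"jaw":0.1,"travel":[0,0,-0.0005],"twist":0},
  {"jaw":0.6,"travel":[0,0,-0.0005],"twist":0},
  {"jaw":0.6,"travel":[0,0,-0.0005],"twist":0},
  {"jaw":0.6,"travel":[0,0,-0.0005],"twist":0},
  {"jaw":0.6,"travel":[0,0,-0.0005],"twist":0},
  {"jaw":0.6,"travel":[0,0,-0.0005],"twist":0},
  {"jaw":0.6,"travel":[0,0,-0.02],"twist":0},
  {"jaw":0.6,"travel":[0,0,-0.05],"twist":0},
])

```text
t: 16.25
eef_pos: [600.7, -149.8, 152.9]
tcp_rot: [-3.14, 0.005, -0.0]
ft_force: [0.5, 0.2, 0.4]
opening: 0.598
grip_force: 0.0
```

Call:
drive_tool([
  {"jaw":0.6,"travel":[0,0,-0.035],"twist":0},
  {"jaw":0.6,"travel":[0,0,-0.04],"twist":0},
  {"jaw":0.8,"travel":[-0.02,-0.035,-0.04],"twist":0},
  {"jaw":0.8,"travel":[-0.03,-0.075,-0.04],"twist":0},
  {"jaw":0.8,"travel":[-0.05,-0.11,-0.04],"twist":0},
  {"jaw":0.8,"travel":[-0.07,-0.15,-0.04],"twist":0},
  {"jaw":0.8,"travel":[-0.08,-0.18,-0.04],"twist":0},
  {"jaw":0.8,"travel":[-0.1,-0.22,-0.04],"twist":0},
])

```text
t: 16.92
eef_pos: [503.0, 68.3, 194.9]
tcp_rot: [3.141, -0.001, -0.001]
ft_force: [-0.0, -0.5, 0.2]
opening: 0.799
grip_force: 0.0
```

Run:
```python
from h import *
c=read_camera('side'); save(c,'side1'); s=state(); print(s['t'],s['eef_pos'],s['tcp_rot'])
im=cv2.resize(c['frame'][110:240,200:330],(600,600),interpolation=cv2.INTER_CUBIC); cv2.imwrite('pics/side1c.png',im[:,:,::-1])
```

```text
16.9667 [499.11000632  73.25047163 194.81471811] [-3.14036979e+00  1.94108557e-03  1.66508047e-03]
```

View pics/side1c.png

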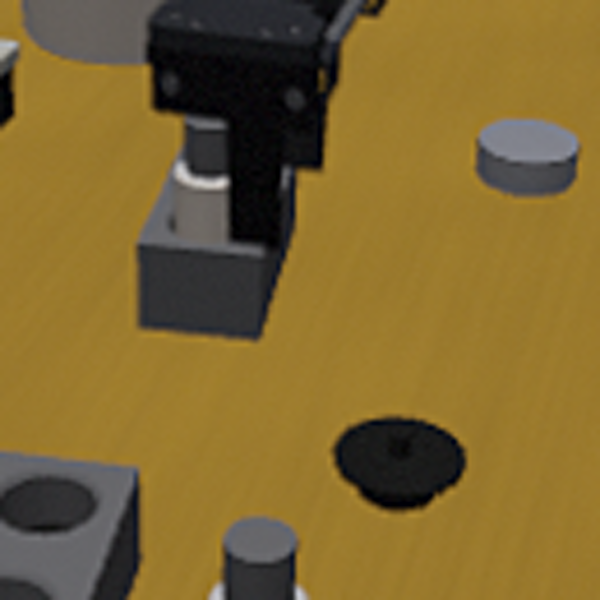

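A stands upright in the plain stand's +y well. B's neck top shows at crop (260,540), undisturbed. Moving over B.

Call:
drive_tool([
  {"jaw":0.8,"travel":[-0.027,-0.04,0.01],"twist":0},
  {"jaw":0.8,"travel":[-0.027,-0.08,0.01],"twist":0},
  {"jaw":0.8,"travel":[-0.027,-0.12,0.01],"twist":0},
  {"jaw":0.8,"travel":[-0.027,-0.133,0.01],"twist":0},
  {"jaw":0.8,"travel":[-0.027,-0.133,0.01],"twist":0},
  {"jaw":0.8,"travel":[-0.027,-0.133,0.01],"twist":0},
  {"jaw":0.8,"travel":[-0.027,-0.133,0.01],"twist":0},
  {"jaw":0.8,"travel":[-0.027,-0.133,0.01],"twist":0},
])

```text
t: 17.63
eef_pos: [476.4, 199.1, 184.9]
tcp_rot: [3.141, 0.0, -0.001]
ft_force: [-0.2, -0.6, 0.2]
opening: 0.799
grip_force: 0.0
```

Run:
```python
from h import *
import pickle
c=read_camera('wrist'); pickle.dump(c,open('w3.pkl','wb')); save(c,'w3'); s=state(); print(s['eef_pos'])
p=proj(c,[473.3,204,109]); print(p)
f=c['frame'];v=f.max(2).astype(int); sat=v-f.min(2)
x0,y0=int(p[0])-40,int(p[1])-60
m=((sat<40)&(v>150))[y0:y0+110,x0:x0+80]; ys,xs=np.nonzero(m); print('white',xs.min()+x0,xs.max()+x0,ys.min()+y0,ys.max()+y0)
m=((sat<40)&(v>115)&(v<145))[int(p[1])-3:int(p[1])+4,x0:x0+80]
xs=np.nonzero(m.sum(0)>4)[0]+x0; print('necktop row',xs.min(),xs.max())
m=((sat<40)&(v>115)&(v<145))[y0:y0+110,int(p[0])]; print('col',np.nonzero(m)[0]+y0)
```

```text
[476.50205966 199.09798347 184.95761516]
[248.9029939  204.19924655]
white 231 271 173 213
necktop row 234 267
col [189 190 191 192 193 194 195 196 197 198 199 200 201 202 203 204 205 206
 207 208 209 210 211 212 213 214 215 216 217 218 219 220]
```

Call:
drive_tool([
  {"jaw":0.8,"travel":[-0.003,-0.004,0.02],"twist":0},
  {"jaw":0.8,"travel":[-0.003,-0.004,0.05],"twist":0},
  {"jaw":0.8,"travel":[-0.003,-0.004,0.075],"twist":0},
  {"jaw":0.8,"travel":[-0.003,-0.004,0.092],"twist":0},
  {"jaw":0.8,"travel":[-0.003,-0.004,0.101],"twist":0},
  {"jaw":0.8,"travel":[-0.003,-0.004,0.101],"twist":0},
  {"jaw":0.4,"travel":[-0.003,-0.004,0.101],"twist":0},
  {"jaw":0.1,"travel":[-0.003,-0.004,0.101],"twist":0},
])

```text
t: 18.35
eef_pos: [474.0, 204.0, 85.0]
tcp_rot: [-3.141, -0.002, -0.001]
ft_force: [0.3, 0.1, 0.1]
opening: 0.712
grip_force: 0.0
```

Call:
drive_tool([
  {"jaw":0.1,"travel":[0,0,0],"twist":0},
  {"jaw":0.1,"travel":[0,0,0],"twist":0},
  {"jaw":0.1,"travel":[0,0,0],"twist":0},
  {"jaw":0.1,"travel":[0,0,0],"twist":0},
  {"jaw":0.1,"travel":[0,0,0],"twist":0},
])

```text
t: 18.77
eef_pos: [473.4, 204.2, 84.2]
tcp_rot: [-3.142, -0.0, -0.0]
ft_force: [-0.4, 0.6, -0.0]
opening: 0.367
grip_force: 0.0
```

Call:
drive_tool([
  {"jaw":0.1,"travel":[0,0,-0.006],"twist":0},
  {"jaw":0.1,"travel":[0,0,-0.012],"twist":0},
  {"jaw":0.1,"travel":[0,0,-0.018],"twist":0},
  {"jaw":0.1,"travel":[0,0,-0.018],"twist":0},
  {"jaw":0.1,"travel":[0,0,-0.018],"twist":0},
  {"jaw":0.1,"travel":[0,0,-0.018],"twist":0},
])

```text
t: 19.27
eef_pos: [473.3, 204.1, 102.1]
tcp_rot: [3.142, -0.0, -0.0]
ft_force: [0.0, -0.1, -1.7]
opening: 0.328
grip_force: 30.0
```

Run:
```python
from h import *
s=sample(25)[-1]; print(s['eef_pos'],s['opening'],s['joints'][0])
```

```text
20.5167 ft [ 0.099 -0.077 -1.086] tau [ 1.50000e-03 -5.37484e+01 -1.79682e+01  7.00000e-03 -8.85000e-02
  0.00000e+00] last [ 2.0000e-03 -5.3716e+01 -1.7968e+01  7.0000e-03 -8.9000e-02 -0.0000e+00]
[473.37120777 204.12889248 102.00492764] 0.3332478988379511 0.27899599281179577
```

B weighs about 1.1 N (~110 g), so it is light and goes in the plain stand's -y well at about (610.3,-229.7). I'll carry it round on the robot side of A.

Call:
drive_tool([
  {"jaw":0.1,"travel":[0,0,-0.03],"twist":0},
  {"jaw":0.1,"travel":[0,0,-0.065],"twist":0},
  {"jaw":0.1,"travel":[0,0.01,-0.1],"twist":0},
  {"jaw":0.1,"travel":[0,0.04,-0.1],"twist":0},
  {"jaw":0.1,"travel":[0,0.08,-0.1],"twist":0},
  {"jaw":0.1,"travel":[0,0.12,-0.1],"twist":0},
  {"jaw":0.1,"travel":[0,0.16,-0.1],"twist":0},
  {"jaw":0.1,"travel":[0,0.2,-0.1],"twist":0},
])

```text
t: 21.18
eef_pos: [472.9, 2.5, 202.2]
tcp_rot: [3.141, -0.0, 0.0]
ft_force: [1.9, -0.2, -0.5]
opening: 0.33
grip_force: 30.0
```

Call:
drive_tool([
  {"jaw":0.1,"travel":[0,0.04,0],"twist":0},
  {"jaw":0.1,"travel":[0,0.08,0],"twist":0},
  {"jaw":0.1,"travel":[0,0.12,0],"twist":0},
  {"jaw":0.1,"travel":[0,0.16,0],"twist":0},
  {"jaw":0.1,"travel":[0,0.2,0],"twist":0},
  {"jaw":0.1,"travel":[0,0.225,0],"twist":0},
  {"jaw":0.1,"travel":[0,0.234,0],"twist":0},
  {"jaw":0.1,"travel":[0,0.234,0],"twist":0},
])

```text
t: 21.85
eef_pos: [473.0, -231.5, 201.7]
tcp_rot: [3.142, 0.0, -0.003]
ft_force: [-0.8, 0.6, -2.1]
opening: 0.33
grip_force: 30.0
```

Call:
drive_tool([
  {"jaw":0.1,"travel":[0.03,0,0],"twist":0},
  {"jaw":0.1,"travel":[0.06,0,0],"twist":0},
  {"jaw":0.1,"travel":[0.09,0,0],"twist":0},
  {"jaw":0.1,"travel":[0.115,0,0],"twist":0},
  {"jaw":0.1,"travel":[0.115,0,0],"twist":0},
  {"jaw":0.1,"travel":[0.115,0,0],"twist":0},
])

```text
t: 22.35
eef_pos: [588.7, -227.8, 201.4]
tcp_rot: [-3.141, 0.001, 0.002]
ft_force: [-0.2, -0.8, -1.6]
opening: 0.328
grip_force: 30.0
```

Run:
```python
from h import *
import pickle
c=read_camera('wrist'); c=read_camera('wrist'); pickle.dump(c,open('w4.pkl','wb')); s=state(); print(s['t'],s['eef_pos'],s['tcp_rot'],s['opening'])
print(proj(c,[610.3,-229.7,60]),proj(c,[602,-150.2,131]),'necktop',proj(c,s['eef_pos']+[0,0,25]))
im=cv2.resize(c['frame'][100:310,140:420],(800,600),interpolation=cv2.INTER_CUBIC); cv2.imwrite('pics/w4c.png',im[:,:,::-1])
```

```text
22.45 [ 587.574004   -228.4904154   201.84164778] [-3.14109582e+00  1.04014483e-03  9.09216640e-04] 0.33047473105266695
[255.97135763 163.84983476] [166.22220247 187.17743028] necktop [254.41510642 254.94216086]
```

View pics/w4c.png

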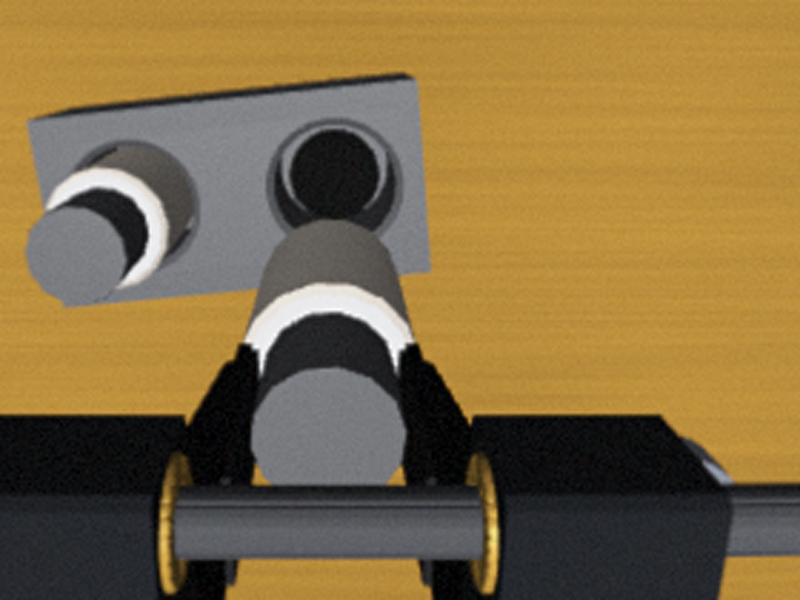

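Well mouth at crop (335,187) and A's neck top at (77,254) both match their predicted pixels within about 1 px after the common offset. Moving over the well and lowering.

Call:
drive_tool([
  {"jaw":0.1,"travel":[0.012,0,0],"twist":0},
  {"jaw":0.1,"travel":[0.022,0,0],"twist":0},
  {"jaw":0.1,"travel":[0.022,0,0.015],"twist":0},
  {"jaw":0.1,"travel":[0.022,0,0.03],"twist":0},
  {"jaw":0.1,"travel":[0.022,0,0.04],"twist":0},
  {"jaw":0.1,"travel":[0.022,0,0.045],"twist":0},
  {"jaw":0.1,"travel":[0.022,0,0.045],"twist":0},
  {"jaw":0.1,"travel":[0.022,0,0.045],"twist":0},
])

```text
t: 23.12
eef_pos: [610.3, -230.0, 157.4]
tcp_rot: [3.141, -0.0, -0.0]
ft_force: [0.7, -0.2, -1.0]
opening: 0.331
grip_force: 30.0
```

Call:
drive_tool([
  {"jaw":0.1,"travel":[0,0,0.003],"twist":0},
  {"jaw":0.1,"travel":[0,0,0.006],"twist":0},
  {"jaw":0.1,"travel":[0,0,0.009],"twist":0},
  {"jaw":0.1,"travel":[0,0,0.012],"twist":0},
  {"jaw":0.1,"travel":[0,0,0.015],"twist":0},
  {"jaw":0.1,"travel":[0,0,0.018],"twist":0},
  {"jaw":0.1,"travel":[0,0,0.018],"twist":0},
])

```text
t: 23.7
eef_pos: [610.0, -229.8, 138.3]
tcp_rot: [-3.141, 0.001, -0.0]
ft_force: [-0.4, 0.6, -1.5]
opening: 0.331
grip_force: 30.0
```

Call:
drive_tool([
  {"jaw":0.1,"travel":[0,0,0.002],"twist":0},
  {"jaw":0.1,"travel":[0,0,0.004],"twist":0},
  {"jaw":0.1,"travel":[0,0,0.006],"twist":0},
  {"jaw":0.1,"travel":[0,0,0.008],"twist":0},
  {"jaw":0.1,"travel":[0,0,0.01],"twist":0},
  {"jaw":0.1,"travel":[0,0,0.012],"twist":0},
  {"jaw":0.1,"travel":[0,0,0.014],"twist":0},
  {"jaw":0.1,"travel":[0,0,0.015],"twist":0},
])

```text
t: 24.37
eef_pos: [610.2, -229.9, 123.7]
tcp_rot: [-3.142, 0.0, -0.0]
ft_force: [0.1, 0.1, -0.3]
opening: 0.328
grip_force: 30.0
```

Call:
drive_tool([
  {"jaw":0.1,"travel":[0,0,0.001],"twist":0},
  {"jaw":0.1,"travel":[0,0,0.002],"twist":0},
  {"jaw":0.1,"travel":[0,0,0.003],"twist":0},
  {"jaw":0.1,"travel":[0,0,0.004],"twist":0},
])

```text
t: 24.7
eef_pos: [610.3, -229.9, 120.0]
tcp_rot: [3.141, -0.0, -0.0]
ft_force: [-1.0, -0.6, -1.4]
opening: 0.33
grip_force: 30.0
```

Call:
drive_tool([
  {"jaw":0.1,"travel":[0,0,0.001],"twist":0},
  {"jaw":0.1,"travel":[0,0,0.002],"twist":0},
  {"jaw":0.1,"travel":[0,0,0.003],"twist":0},
  {"jaw":0.1,"travel":[0,0,0.004],"twist":0},
])

```text
t: 25.03
eef_pos: [610.7, -230.0, 116.8]
tcp_rot: [3.141, -0.001, -0.0]
ft_force: [-0.8, 1.2, 6.5]
opening: 0.332
grip_force: 30.0
```

Call:
drive_tool([
  {"jaw":0.1,"travel":[0,0,0.001],"twist":0},
  {"jaw":0.1,"travel":[0,0,0.002],"twist":0},
  {"jaw":0.1,"travel":[0,0,0.003],"twist":0},
  {"jaw":0.1,"travel":[0,0,0.004],"twist":0},
])

```text
t: 25.37
eef_pos: [610.7, -230.0, 113.0]
tcp_rot: [3.141, -0.001, -0.0]
ft_force: [-0.7, 1.1, 6.4]
opening: 0.329
grip_force: 30.0
```

Call:
drive_tool([
  {"jaw":0.1,"travel":[0,0,0.0006],"twist":0},
  {"jaw":0.1,"travel":[0,0,0.0012],"twist":0},
])

```text
t: 25.53
eef_pos: [610.7, -230.0, 111.8]
tcp_rot: [3.141, -0.001, -0.0]
ft_force: [-0.0, -0.2, 7.1]
opening: 0.331
grip_force: 30.0
```

Call:
drive_tool([
  {"jaw":0.1,"travel":[0,0,0.0006],"twist":0},
  {"jaw":0.1,"travel":[0,0,0.0012],"twist":0},
  {"jaw":0.1,"travel":[0,0,0.0018],"twist":0},
])

```text
t: 25.78
eef_pos: [610.7, -230.0, 110.0]
tcp_rot: [3.141, -0.001, -0.0]
ft_force: [-1.8, -0.0, 6.7]
opening: 0.33
grip_force: 30.0
```

Call:
drive_tool([
  {"jaw":0.1,"travel":[0,0,0.0006],"twist":0},
  {"jaw":0.1,"travel":[0,0,0.0012],"twist":0},
  {"jaw":0.1,"travel":[0,0,0.0018],"twist":0},
])

```text
t: 26.03
eef_pos: [610.6, -230.0, 108.2]
tcp_rot: [3.141, -0.001, -0.0]
ft_force: [-0.8, 0.6, 7.2]
opening: 0.332
grip_force: 30.0
```

Call:
drive_tool([
  {"jaw":0.1,"travel":[0,0,0.0006],"twist":0},
  {"jaw":0.1,"travel":[0,0,0.0012],"twist":0},
  {"jaw":0.1,"travel":[0,0,0.0018],"twist":0},
])

```text
t: 26.28
eef_pos: [610.7, -230.0, 106.4]
tcp_rot: [3.141, -0.001, -0.0]
ft_force: [-0.6, 0.6, 6.7]
opening: 0.332
grip_force: 30.0
```

Call:
drive_tool([
  {"jaw":0.1,"travel":[0,0,0.0006],"twist":0},
  {"jaw":0.1,"travel":[0,0,0.0012],"twist":0},
  {"jaw":0.1,"travel":[0,0,0.0018],"twist":0},
])

```text
t: 26.53
eef_pos: [610.6, -230.0, 104.6]
tcp_rot: [3.141, -0.001, -0.0]
ft_force: [-0.3, 1.3, 6.3]
opening: 0.33
grip_force: 30.0
```

Call:
drive_tool([
  {"jaw":0.1,"travel":[0,0,0.0006],"twist":0},
  {"jaw":0.1,"travel":[0,0,0.0012],"twist":0},
  {"jaw":0.1,"travel":[0,0,0.0018],"twist":0},
])

```text
t: 26.78
eef_pos: [610.6, -230.0, 102.8]
tcp_rot: [3.141, -0.001, -0.0]
ft_force: [-1.4, 0.5, 7.1]
opening: 0.329
grip_force: 30.0
```

Call:
drive_tool([
  {"jaw":0.1,"travel":[0,0,0.0005],"twist":0},
  {"jaw":0.1,"travel":[0,0,0.001],"twist":0},
  {"jaw":0.1,"travel":[0,0,0.0015],"twist":0},
])

```text
t: 27.03
eef_pos: [610.7, -230.0, 101.3]
tcp_rot: [3.141, -0.001, -0.0]
ft_force: [-0.8, 1.1, 6.6]
opening: 0.331
grip_force: 30.0
```

Call:
drive_tool([
  {"jaw":0.1,"travel":[0,0,0.0005],"twist":0},
  {"jaw":0.1,"travel":[0,0,0.001],"twist":0},
  {"jaw":0.1,"travel":[0,0,0.0015],"twist":0},
])

```text
t: 27.28
eef_pos: [611.0, -230.1, 100.5]
tcp_rot: [3.141, -0.002, -0.0]
ft_force: [-2.5, 1.7, 16.2]
opening: 0.333
grip_force: 30.0
```

Call:
drive_tool([
  {"jaw":0.1,"travel":[0,0,0.0003],"twist":0},
  {"jaw":0.1,"travel":[0,0,0.0003],"twist":0},
])

```text
t: 27.45
eef_pos: [611.0, -230.1, 100.5]
tcp_rot: [3.14, -0.003, -0.0]
ft_force: [-1.4, 1.0, 14.3]
opening: 0.333
grip_force: 30.0
```

Again the tool has stopped advancing and force jumped from 7 N to about 15 N, so B is at its hard stop. Releasing and rising.

Call:
drive_tool([
  {"jaw":0.1,"travel":[0,0,-0.0005],"twist":0},
  {"jaw":0.55,"travel":[0,0,-0.0005],"twist":0},
  {"jaw":0.55,"travel":[0,0,-0.0005],"twist":0},
  {"jaw":0.55,"travel":[0,0,-0.0005],"twist":0},
  {"jaw":0.55,"travel":[0,0,-0.0005],"twist":0},
  {"jaw":0.55,"travel":[0,0,-0.0005],"twist":0},
  {"jaw":0.55,"travel":[0,0,-0.02],"twist":0},
  {"jaw":0.55,"travel":[0,0,-0.05],"twist":0},
])

```text
t: 28.12
eef_pos: [609.0, -229.3, 146.2]
tcp_rot: [-3.139, 0.005, -0.0]
ft_force: [0.2, 0.1, -0.4]
opening: 0.549
grip_force: 0.0
```

Call:
drive_tool([
  {"jaw":0.55,"travel":[0,0,-0.04],"twist":0},
  {"jaw":0.55,"travel":[0,0,-0.08],"twist":0},
  {"jaw":0.55,"travel":[-0.035,0,-0.1],"twist":0},
  {"jaw":0.55,"travel":[-0.075,0,-0.1],"twist":0},
  {"jaw":0.55,"travel":[-0.11,0,-0.1],"twist":0},
  {"jaw":0.55,"travel":[-0.14,0,-0.1],"twist":0},
  {"jaw":0.55,"travel":[-0.14,0,-0.1],"twist":0},
  {"jaw":0.55,"travel":[-0.14,0,-0.1],"twist":0},
])

```text
t: 28.78
eef_pos: [469.5, -230.1, 249.2]
tcp_rot: [3.141, -0.001, -0.001]
ft_force: [0.4, 0.0, 1.1]
opening: 0.551
grip_force: 0.0
```

Run:
```python
from h import *
c=read_camera('scene'); s=state(); print(s['t'],s['eef_pos'])
im=cv2.resize(c['frame'][140:240,130:263],(798,600),interpolation=cv2.INTER_CUBIC); cv2.imwrite('pics/end.png',im[:,:,::-1])
print(proj(c,[602,-150,131]),proj(c,[610.5,-229.8,124]))
```

```text
28.8333 [ 470.52326185 -230.15760133  248.99997766]
[200.81089085 187.38283573] [173.57544836 188.89418285]
```

View pics/end.png

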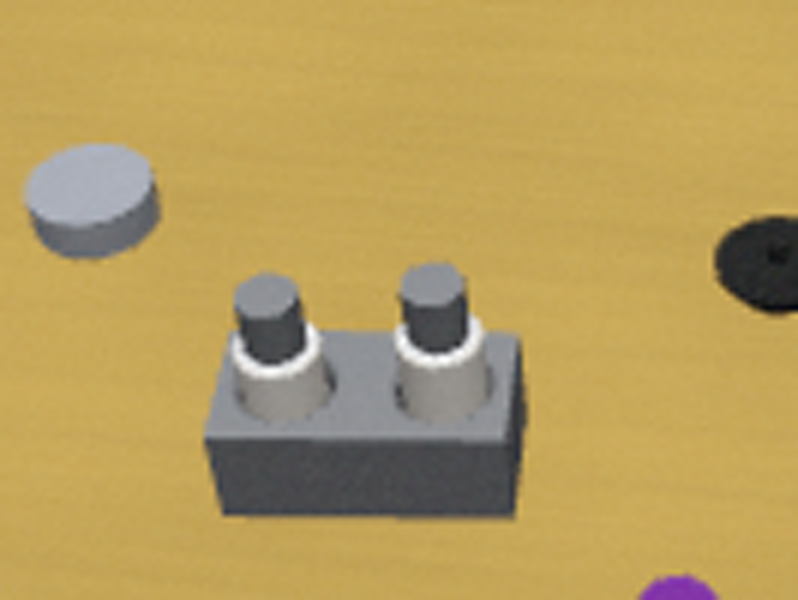

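Both cartridges stand upright and deep in the plain stand, with neck tops at crop (267,293) and (433,284), as expected. The tin and strainer are where they were, and the gripper is clear.

```bash
python3 -c "
from h import *
print(job_done())"
```

```text
the job is handed in; nothing more can be done
None
```

Job handed in at about 29 s, result not reported back: I weighed both cartridges (A about 294 g, close to the 300 g limit but inside the either-stand margin; B about 110 g), pushed both to their hard stops in the plain stand at about 20 N or less, and released them; the strainer, soap dish and tin were not touched.

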